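# Select circular motion on the abrasion tester

### The arm

A 6-joint arm with a two-finger parallel gripper is mounted at the origin on the work surface. World frame = base frame: x ahead of the robot, y to its left, z up, the work surface at z = 0. Lengths are in m, angles in rad, forces in N, time in s.
With the tool pointing down it reaches from about 0.35 to 0.775 m from the base axis. Payload 7.3 kg.
Tool frame: the origin (TCP) lies at the very end of the fingers, on their centre line; the grasp point (between the pads) lies 19 mm behind it (robot.pinch_z is the distance from the TCP to the grasp point, in m); z points along the fingers, y is the line along which they close (so a half turn about z gives the same grasp; the last joint's range is limited). The gripper opens to 92 mm and grips with 3 to 60 N. Pads are 19 mm wide; open, the fingers measure 130 mm over their backs; the gripper's body (75 mm by 190 mm) begins 47 mm behind the grasp point.
Start: joints at [-1.258, 0.342, 1.524, -0, 1.275, -0.146], TCP at [0.233, -0.471, 0.227] pointing down, gripper open.
Joint ranges: [-2.53, 2.53], [-0.77, 2.02], [0.04, 2.7], [-1, 4.14], [0.28, 2.66], [-3.11, 3.11]. Speed limits (rad/s): [2.57, 2.57, 3.14, 3.14, 3.14, 3.14].

### API

Orientations are given as [roll, pitch, yaw] about the fixed x, y, z axes, in that order (R = Rz(yaw) Ry(pitch) Rx(roll)).
In Python, from cell import robot gives the robot as it stands.
- The arm moves only by the tool move_arm, never from a script. Its argument "motion" is a list of rows, each a list of 6 numbers: the shift along the tool's x, y, z in units of 0.1 m (1.0 is 0.1 m), then the turn, a rotation vector about the tool's x, y, z in units of pi rad (1.0 is pi rad). In form: [[dx, dy, dz, rx, ry, rz], ...]. A call has 1 to 12 rows; each row is the pose to reach, as a shift and turn from the pose commanded when the call began, along the tool's axes at that moment, turning the shorter way round; what a row does not reach only later rows make up. A row lasts 1/8 s, in which the tool goes at most 62.5 mm and 10.7 degrees, less where a joint would pass 70% of its speed; a pose out of reach is approached as far as the arm can. A call with a number of a shift or a turn outside -1 to 1 is refused whole. A call with a gripper value outside its range is refused whole. "fingers" is the opening, from -1 (shut) to 1 (fully open), set as the call begins (left out, the last holds). The fingers move at their own pace and stop on an object; "newtons" is the grip in N (left out, the last holds). Time passes only in rows, so rows that repeat a pose let the fingers close. It gives the time, the measured TCP pose, the force, the opening and the grip force at its end, in the units of the state.
- robot.observe(): the state, without advancing time (a new reading comes with each control period).
- robot.read_camera(name): name is "side" or "top"; returns a dict with "image" (420x560x3 uint8, red, green, blue), "range_z" (420x560 float32, m along the optical axis (not along the pixel's ray), 0 where there is no reading), "vfov" (degrees; the focal length in pixels is half the picture's height over the tangent of half this angle, whatever the lens; pixels are square), "cx", "cy" (the principal point, pixels), "extrinsics" (4x4, takes a point from camera to world coordinates). Camera axes: x right, y up, looking along -z (the intrinsics and any distortion apply to the point x, -y, -z); pixel columns grow to the right and rows downward; lengths in m; the calibration is good to about 2 mm. A picture is of the moment at which its call begins.
- robot.hand_in(): hands the job in; it is judged then, once.
The state is a dict: "time": time; "qpos": joint angles; "qvel": joint speeds; "joint_efforts": joint torques, N m; "tool_pos": TCP position; "tool_rot": TCP orientation; "contact_force": force on the tool from outside, world axes, zero at the start; "torque": the same for the moment, N m; "opening": finger opening in m; "grip_force": force on a finger pad.
Only numpy, scipy, OpenCV 4.12 (cv2) and the standard library are available. Lean on these libraries where they do the work, as an engineer would, in place of code of your own. Each camera call takes 0.05 s, during which the arm holds its last target. There are 200 camera calls.

### The job

Set the abrasion tester to circular motion: with your fingertips, push the selector lever out of its park slot and through the gate into the slot marked with the single ring, until it is fully home at the end of that slot, and leave it there. Only push it, gently: do not pinch the grip or force the lever, do not run it into any of the other three marked slots on the way, and leave the weights and other loose things where they stand.

Things in the scene. Friction and masses are not known exactly. Their poses are not given: they have to be found in the camera images.
- drive_unit: White drive housing, fixed, 200 (x) x 400 (y) mm, upper face 94 mm above the table. Origin: its centre on the table surface, below the middle of the gate. Its x axis points away from the robot to a black deck with four round pads (reaches x = 340 mm, 112 mm high), y to the left seen from the robot; turned by up to 0.3 rad.
- gate (a point): Middle of the gate, on the upper face (100 mm above the table) of a flat aluminium plate, 150 x 150 mm; axes as drive_unit's. A cross channel 14 mm wide runs along y from y = -33 to 33 mm. Slots 14 mm wide leave it along x: four marked ones at y = +26 and -26 mm, to x = +31 and -31 mm.
- park (a point): Closed end of the park slot, on the plate's upper face: the unmarked slot at y = 0, 14 mm wide, that runs from the cross channel towards -x only, to x = -31 mm of the gate. Opposite it the channel has a plain wall.
- pivot (a point): Point about which the lever tilts, both ways: 30 mm above the table, below the middle of the gate. The lever is a 10 mm steel rod up through the gate. It takes about 2.5 N at the grip to move and stays where it is left; it has a few mm of play in the slots, whose walls and ends stop it firmly.
- grip (a point): Centre of the lever's black cylindrical grip (30 mm diameter, 56 mm long: 28 mm above and below), 150 mm from the pivot. Upright it is 180 mm above the table, parked 37 to 50 mm towards -x; home in a marked slot about 49 mm along x and 49 mm along y of the drive unit, about 163 mm above the table, straight above the slot's symbol.
- lever_fore (a joint): Tilt of the lever along the drive unit's x (rad): 0 in the cross channel, positive leaning to +x; about +0.35 or -0.35 at the end of a slot. It starts parked at -0.25 to -0.34.
- lever_side (a joint): Tilt of the lever along the drive unit's y (rad): 0 in the middle, positive leaning to +y; about +0.33 or -0.33 in line with the outer slots. It starts near 0.
- mark_ring: Symbol on a white disc, 34 mm wide, 2 mm thick, fixed on the gate plate past the outer corner of the slot it marks (the slot in the same quarter of the gate): dark one single ring, 26 mm across (circular motion): marks the wanted slot. Origin: centre of the disc's underside, 49 mm along x and along y (either sign) from the gate's middle. Which symbol is in which quarter changes.
- mark_bar: Symbol on a white disc, 34 mm wide, 2 mm thick, fixed on the gate plate past the outer corner of the slot it marks (the slot in the same quarter of the gate): dark one straight bar, 28 mm long, lying along y. Origin: centre of the disc's underside, 49 mm along x and along y (either sign) from the gate's middle. Which symbol is in which quarter changes.
- mark_eight: Symbol on a white disc, 34 mm wide, 2 mm thick, fixed on the gate plate past the outer corner of the slot it marks (the slot in the same quarter of the gate): dark figure of eight, two 15 mm rings touching, one before the other along x. Origin: centre of the disc's underside, 49 mm along x and along y (either sign) from the gate's middle. Which symbol is in which quarter changes.
- mark_cross: Symbol on a white disc, 34 mm wide, 2 mm thick, fixed on the gate plate past the outer corner of the slot it marks (the slot in the same quarter of the gate): dark upright cross of two 27 mm bars. Origin: centre of the disc's underside, 49 mm along x and along y (either sign) from the gate's middle. Which symbol is in which quarter changes.
- weight_tall: Loose steel weight with a knob, 42 mm diameter, 56 mm high, on the left part of the housing's upper face. Origin: middle of its underside. Leave it alone.
- weight_low: Loose steel weight with a thin neck, 48 mm diameter, 36 mm high, on the right part of the housing's upper face. Origin: middle of its underside. Leave it alone.
- holder: Loose brass ring, 48 mm diameter, 16 mm high, on the left part of the housing's upper face. Origin: middle of its underside. Leave it alone.
- deck_weight: Loose steel weight with a knob, 60 mm diameter, 50 mm high, on a pad of the deck. Origin: middle of its underside. Leave it alone.
- dish: Loose steel bowl, 100 mm diameter, 35 mm high, on the table to the left. Origin: middle of its underside. Leave it alone.
- jar: Loose white jar, 60 mm diameter, 80 mm high, on the table to the right. Origin: middle of its underside. Leave it alone.
- spanner: Loose spanner, 160 mm long, lying on the middle of the deck. Origin: about its middle, on its underside. Leave it alone.

How it is judged:
By the outcome, as a careful person would: the job done as asked, in the order asked, and still so for the second after the job is handed in, with the robot touching nothing.
It also fails if it takes over 51 s, if anything falls off the work surface, if the arm or the gripper's body presses on something with over 40 N, if the wrist force passes 120 N, or if a joint passes its speed limit or range.

## Working session

There is one attempt and no reset: what is moved stays moved. The work goes in short steps, Python scripts to look and compute and a tool call to move; the robot and the scene stay as the last step left them, time stands still between calls to the robot, and variables do not carry over. Pictures are saved under pics/ and viewed, at most 10 in all, crops included, and the job is handed in when it is done.

Besides the shell and the picture viewer there is one more tool, called after "Request:" by a JSON object that holds its "api" and its "payload". move_arm: Moves the arm, as the interface text tells. Shifts and turns lie within -1 to 1; 1 stands for 0.1 m of shift or pi rad of turn. Its arguments: {"type":"object","properties":{"motion":{"type":"array"},"fingers":{"type":"number"},"newtons":{"type":"number"}},"required":["motion"]}

```bash
ls; mkdir -p pics; cat > h.py <<'E'
import numpy as np,cv2
from cell import robot
def shot(n):
    c=robot.read_camera(n); c['f']=c['image'].shape[0]/2/np.tan(np.radians(c['vfov'])/2); return c
def cloud(c):
    h,w=c['range_z'].shape; v,u=np.mgrid[:h,:w]; z=c['range_z']
    p=np.stack([(u-c['cx'])/c['f']*z,-(v-c['cy'])/c['f']*z,-z],-1)
    E=np.array(c['extrinsics']); return p@E[:3,:3].T+E[:3,3]
def plane(c,u,v,z):
    E=np.array(c['extrinsics']); d=E[:3,:3]@np.array([(u-c['cx'])/c['f'],-(v-c['cy'])/c['f'],-1]); o=E[:3,3]
    return o+d*(z-o[2])/d[2]
def save(c,n,img=None): cv2.imwrite('pics/'+n,cv2.cvtColor(c['image'] if img is None else img,cv2.COLOR_RGB2BGR))
E
python3 - <<'E'
from h import *
for n in('top','side'):
    c=shot(n); save(c,n+'0.png'); print(n,c['f'],c['cx'],c['cy'],[k for k in c]); print(np.round(c['extrinsics'],3))
    np.savez(n+'0.npz',P=cloud(c),im=c['image'])
print(robot.observe()); print(robot.pinch_z)
E
```

```text
pics
top 483.8004635601049 282.79944908175656 211.9324596211326 ['image', 'range_z', 'vfov', 'cx', 'cy', 'extrinsics', 'f']
[[-0.057  0.976 -0.21   0.293]
 [-0.998 -0.057  0.009  0.008]
 [-0.003  0.21   0.978  1.705]
 [ 0.     0.     0.     1.   ]]
side 435.86474715152923 275.34142193718037 207.52160743738224 ['image', 'range_z', 'vfov', 'cx', 'cy', 'extrinsics', 'f']
[[-0.697  0.427 -0.576  0.013]
 [-0.717 -0.391  0.578  0.643]
 [ 0.021  0.815  0.579  0.758]
 [ 0.     0.     0.     1.   ]]
{'time': 0.1, 'qpos': array([-1.25798941e+00,  3.42658022e-01,  1.52493118e+00,  8.57098753e-06,
        1.27539820e+00, -1.45999468e-01]), 'qvel': array([ 2.31691432e-04, -4.89665342e-05, -3.17971807e-03,  6.24246177e-04,
       -1.42894833e-03, -1.31800405e-04]), 'joint_efforts': array([ 1.65231409e-03, -4.32004845e+01, -2.44693673e+01,  7.19521637e-02,
        5.25762350e-02, -4.87794944e-05]), 'tool_pos': array([ 0.23241949, -0.4703413 ,  0.2261085 ]), 'tool_rot': array([-3.14021394e+00, -2.11018406e-04,  4.58803736e-01]), 'contact_force': array([-0.70687158, -0.20285433,  0.16382716]), 'torque': array([0.05932762, 0.06361704, 0.02735372]), 'grip_force': 0.0, 'opening': 0.09162441212270696}
0.0188
```

View pics/top0.png

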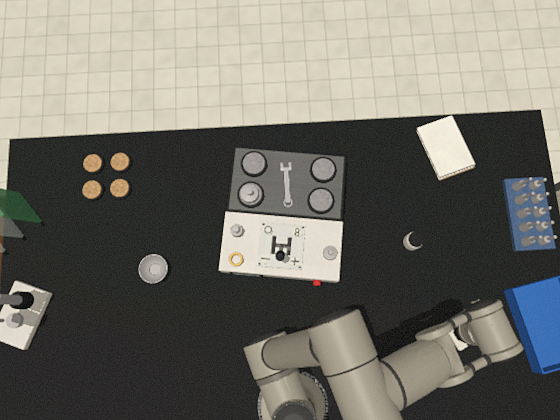

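View pics/side0.png

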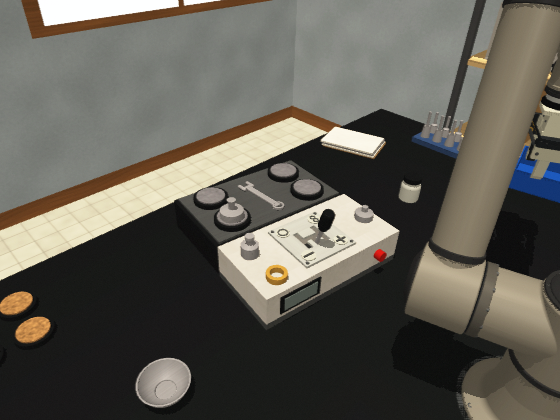

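The top view shows the ring symbol at (268,230), which is the far-left quarter (+x,+y). The eight is at (297,231), the cross at (295,261), and the parked grip near (280,256). Next I measure the pose.

```bash
python3 - <<'E'
from h import *
for n in('top','side'):
    c=shot(n); P=cloud(c); im=c['image'].astype(int); z=P[...,2]
    reg=(P[...,0]>.35)&(P[...,0]<.9)&(abs(P[...,1])<.4)
    m=((im.min(-1)>150)&reg&(abs(z-.096)<.012)).astype(np.uint8)
    m=cv2.morphologyEx(m,cv2.MORPH_CLOSE,np.ones((3,3)))
    k,l,s,ce=cv2.connectedComponentsWithStats(m); i=1+np.argmax(s[1:,4])
    # all pixels -> plane .094, hull -> minAreaRect
    v,u=np.where(l==i); W=np.array([plane(c,a,b,.094)[:2] for a,b in zip(u,v)],np.float32)
    print(n,'housing',cv2.minAreaRect(W*1000),'z',np.median(z[l==i]))
    # grip: dark points above housing
    g=reg&(im.max(-1)<70)&(z>.125)&(z<.25)
    Q=P[g]; print('grip',len(Q),Q.mean(0),Q.min(0),Q.max(0))
    g2=reg&(z>.12); 
    if n=='side':crop=c['image'][195:275,260:370]
    else: crop=c['image'][205:290,210:350]
    cv2.imwrite(f'pics/{n}c.png',cv2.cvtColor(cv2.resize(crop,None,fx=5,fy=5,interpolation=cv2.INTER_CUBIC),cv2.COLOR_RGB2BGR))
E
```

```text
top housing ((524.8766479492188, 7.5475006103515625), (399.6014709472656, 202.1856689453125), 81.61036682128906) z 0.09557354066171198
grip 70 [0.47924953 0.01175209 0.19779981] [ 0.46419939 -0.00169988  0.16712035] [0.49743885 0.02414413 0.20963515]
side housing ((523.9556274414062, 6.0804901123046875), (401.27099609375, 200.2354278564453), 81.56598663330078) z 0.09591057263506503
grip 260 [0.4755027  0.02126332 0.18391135] [0.4613832  0.00528896 0.14205792] [0.4963893  0.0300141  0.20558216]
```

View pics/topc.png

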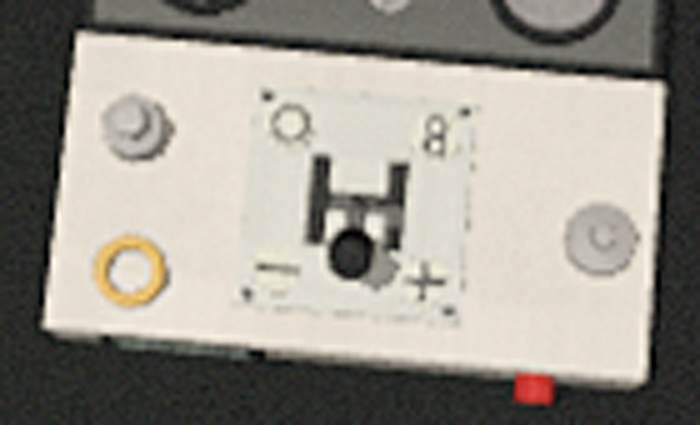

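View pics/sidec.png

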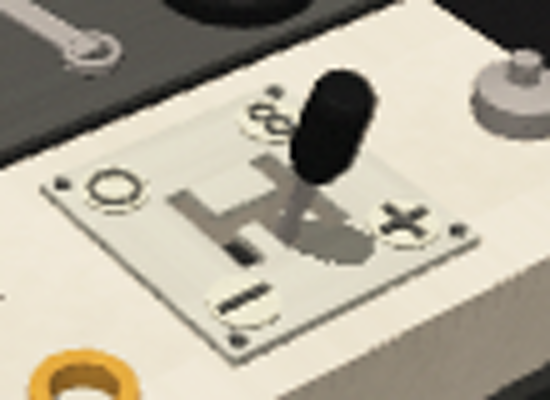

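The close-up confirms it: ring at +x+y, bar at -x+y, eight at +x-y, cross at -x-y. The gate is at about (0.5245, 0.007) with yaw about -0.147. The grip sits 43 mm toward -x, as it should when parked. I'll approach with shut fingers from the -x side.

Request:
{"api": "move_arm", "payload": {"motion": [[0.9,-0.8,0,0,0,0.193],[0.9,-0.8,0,0,0,0.193],[0.9,-0.8,0,0,0,0.193],[0.9,-0.8,0,0,0,0.193],[0.9,-0.8,0,0,0,0.193]], "fingers": -1, "newtons": 10}}

```text
time: 0.82
tool_pos: [0.2778, -0.3589, 0.2267]
tool_rot: [3.142, 0.0, -0.147]
contact_force: [-0.3, -0.0, -0.8]
opening: 0.0464
grip_force: 0.0
```

Request:
{"api": "move_arm", "payload": {"motion": [[0.11,-0.5,0,0,0,0],[0.22,-1,0,0,0,0],[0.22,-1,0,0,0,0]]}}

```text
time: 1.2
tool_pos: [0.3147, -0.261, 0.2267]
tool_rot: [-3.141, 0.0, -0.143]
contact_force: [0.7, -1.3, -0.1]
opening: 0.0167
grip_force: 0.0
```

Request:
{"api": "move_arm", "payload": {"motion": [[0.11,-0.5,0,0,0,0],[0.22,-1,0,0,0,0],[0.22,-1,0,0,0,0]]}}

```text
time: 1.58
tool_pos: [0.3513, -0.1662, 0.2268]
tool_rot: [-3.141, -0.0, -0.143]
contact_force: [0.9, -0.9, 0.2]
opening: 0.0001
grip_force: 0.0
```

Request:
{"api": "move_arm", "payload": {"motion": [[0.11,-0.5,0,0,0,0],[0.22,-1,0,0,0,0],[0.22,-1,0,0,0,0],[0.22,-1,0,0,0,0]]}}

```text
time: 2.08
tool_pos: [0.3873, -0.0734, 0.2266]
tool_rot: [3.141, 0.0, -0.148]
contact_force: [-0.7, -0.2, -0.2]
opening: 0.0004
grip_force: 0.0
```

Request:
{"api": "move_arm", "payload": {"motion": [[0.12,-0.5,0,0,0,0],[0.24,-1,0,0,0,0],[0.24,-1,0,0,0,0],[0.24,-1,0.3,0,0,0],[0.24,-1,0.62,0,0,0],[0.24,-1,0.62,0,0,0]]}}

```text
time: 2.82
tool_pos: [0.4241, 0.0214, 0.1632]
tool_rot: [3.141, 0.005, -0.15]
contact_force: [-0.7, -0.1, 0.3]
opening: 0.0004
grip_force: 0.0
```

```bash
cat >> h.py <<'E'
O=np.array([.5245,.007]); Y=-.147
def loc(p): 
    d=np.array(p)[:2]-O; return np.round(1000*np.array([d[0]*np.cos(Y)+d[1]*np.sin(Y),-d[0]*np.sin(Y)+d[1]*np.cos(Y)]),1)
E
python3 - <<'E'
from h import *
o=robot.observe(); print(o['time'],loc(o['tool_pos']),o['tool_pos'][2],o['tool_rot'])
c=shot('side'); cv2.imwrite('pics/s1.png',cv2.cvtColor(cv2.resize(c['image'][140:290,210:410],None,fx=3,fy=3),cv2.COLOR_RGB2BGR))
E
```

```text
2.825 [-101.4   -0.5] 0.1631684935433011 [ 3.14082366  0.00492848 -0.15012271]
```

View pics/s1.png

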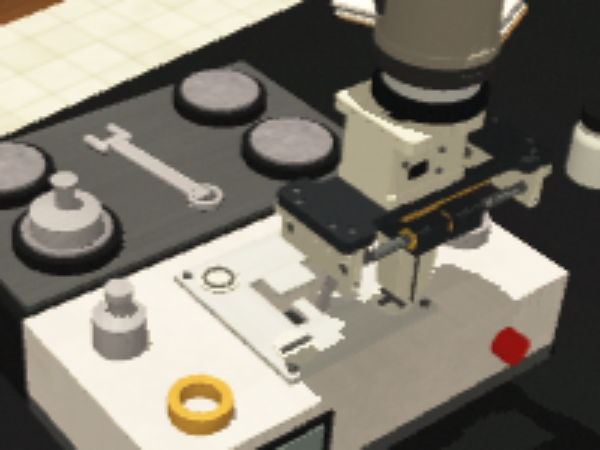

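The fingers are behind the lever at about (400,290), with the body clear above it. I push +x slowly.

Request:
{"api": "move_arm", "payload": {"motion": [[0.1,0,0,0,0,0],[0.18,0,0,0,0,0],[0.25,0,0,0,0,0],[0.32,0,0,0,0,0],[0.39,0,0,0,0,0],[0.46,0,0,0,0,0],[0.52,0,0,0,0,0],[0.58,0,0,0,0,0],[0.63,0,0,0,0,0],[0.67,0,0,0,0,0],[0.68,0,0,0,0,0]]}}

```text
time: 4.25
tool_pos: [0.4932, 0.0133, 0.1647]
tool_rot: [3.142, -0.0, -0.148]
contact_force: [-2.8, -1.1, 2.0]
opening: 0.0004
grip_force: 1.2
```

Request:
{"api": "move_arm", "payload": {"motion": [[0.02,0,0,0,0,0],[0.04,0,0,0,0,0],[0.06,0,0,0,0,0]]}}

```text
time: 4.62
tool_pos: [0.4989, 0.0124, 0.1648]
tool_rot: [3.142, -0.0, -0.148]
contact_force: [-1.8, 0.0, 1.9]
opening: 0.0006
grip_force: 1.3
```

```bash
python3 - <<'E'
from h import *
o=robot.observe(); print(o['time'],loc(o['tool_pos']),o['tool_pos'][2],o['contact_force'],o['torque'])
E
```

```text
4.625 [-26.1   1.6] 0.1647521461818231 [-1.83831765  0.03357369  1.89404589] [ 0.03292265  0.45812341 -0.0360048 ]
```

Request:
{"api": "move_arm", "payload": {"motion": [[0.01,0,0,0,0,0],[0.02,0,0,0,0,0]]}}

```text
time: 4.88
tool_pos: [0.5008, 0.0121, 0.1647]
tool_rot: [3.141, 0.0, -0.147]
contact_force: [-3.1, -0.7, 1.5]
opening: 0.0004
grip_force: 1.4
```

Request:
{"api": "move_arm", "payload": {"motion": [[0.01,0,0,0,0,0],[0.02,0,0,0,0,0]]}}

```text
time: 5.12
tool_pos: [0.5028, 0.0118, 0.1647]
tool_rot: [3.142, 0.0, -0.148]
contact_force: [-2.6, 0.4, 3.1]
opening: 0.0003
grip_force: 1.4
```

Request:
{"api": "move_arm", "payload": {"motion": [[-0.2,0,0,0,0,0],[-0.6,0,0,0,0,0],[-0.7,0.4,0,0,0,0],[-0.7,0.65,0,0,0,0],[-0.7,0.65,0,0,0,0]]}}

```text
time: 5.75
tool_pos: [0.4245, -0.0433, 0.1649]
tool_rot: [3.141, -0.002, -0.15]
contact_force: [-0.4, 0.0, -0.1]
opening: 0.0006
grip_force: 0.0
```

```bash
cat >> h.py <<'E'
def grip(n='side',tag=None):
    c=shot(n); P=cloud(c); im=c['image'].astype(int); d=P[...,:2]-O
    x=d[...,0]*np.cos(Y)+d[...,1]*np.sin(Y); y=-d[...,0]*np.sin(Y)+d[...,1]*np.cos(Y)
    g=(abs(x)<.075)&(abs(y)<.075)&(im.max(-1)<70)&(P[...,2]>.12)&(P[...,2]<.222)
    g=cv2.morphologyEx(g.astype(np.uint8),cv2.MORPH_OPEN,np.ones((3,3)))>0
    q=np.stack([x[g],y[g],P[...,2][g]],-1)*1000
    print(n,len(q),'min',np.percentile(q,3,0).round(1),'max',np.percentile(q,97,0).round(1))
    t=q[q[:,2]>np.percentile(q[:,2],97)-6]; print(' top',t.mean(0).round(1),len(t))
    if tag: cv2.imwrite('pics/'+tag,cv2.cvtColor(cv2.resize(c['image'][140:290,210:410],None,fx=3,fy=3),cv2.COLOR_RGB2BGR))
E
python3 - <<'E'
from h import *
o=robot.observe(); print(o['time'],loc(o['tool_pos']),o['tool_pos'][2],o['contact_force'])
grip('side'); grip('top','t2.png')
E
```

```text
5.75 [-91.5 -64.4] 0.16491986966811273 [-0.36133682  0.01535129 -0.1115632 ]
side 271 min [-12.6  -6.9 159.1] max [  9.5  14.  210. ]
 top [ -0.7   2.1 208.2] 79
top 32 min [ -8.3  -3.8 200.6] max [ 13.9   8.2 213.9]
 top [  2.7   3.9 210.7] 13
```

View pics/t2.png

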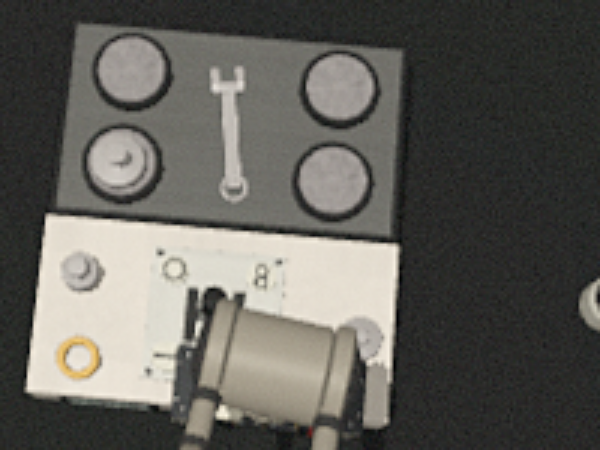

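The grip at (212,297) stands upright and centred in the channel, within about 2 mm. I now move to its -y side and push +y.

Request:
{"api": "move_arm", "payload": {"motion": [[0.4,0.02,0,0,0,0],[0.8,0.02,0,0,0,0],[0.92,0.02,0,0,0,0],[0.92,0.02,0,0,0,0]]}}

```text
time: 6.35
tool_pos: [0.5146, -0.0569, 0.1641]
tool_rot: [-3.141, 0.001, -0.147]
contact_force: [-0.5, -0.3, -0.3]
opening: 0.0006
grip_force: 0.0
```

Request:
{"api": "move_arm", "payload": {"motion": [[0,-0.1,0,0,0,0],[0,-0.18,0,0,0,0],[0,-0.25,0,0,0,0],[0,-0.32,0,0,0,0],[0,-0.38,0,0,0,0],[0,-0.44,0,0,0,0],[0,-0.5,0,0,0,0],[0,-0.5,0,0,0,0]]}}

```text
time: 7.35
tool_pos: [0.5221, -0.0078, 0.1647]
tool_rot: [-3.142, -0.0, -0.147]
contact_force: [-0.3, -1.0, 1.1]
opening: 0.0006
grip_force: 0.8
```

```bash
python3 - <<'E'
from h import *
o=robot.observe(); print(o['time'],loc(o['tool_pos']),o['tool_pos'][2],o['contact_force'])
grip('side');
E
```

```text
7.35 [ -0.2 -15. ] 0.16471981035122374 [-0.31400058 -1.02254624  1.14491825]
side 244 min [-13.1   9.8 159.5] max [  7.2  31.4 209.2]
 top [ -3.   19.8 207.3] 56
```

Request:
{"api": "move_arm", "payload": {"motion": [[0,-0.06,0,0,0,0],[0,-0.12,0,0,0,0],[0,-0.18,0,0,0,0],[0,-0.24,0,0,0,0],[0,-0.28,0,0,0,0],[0,-0.3,0,0,0,0]]}}

```text
time: 8.15
tool_pos: [0.5264, 0.0218, 0.1647]
tool_rot: [3.141, 0.0, -0.147]
contact_force: [-1.2, -2.2, -1.8]
opening: 0.0004
grip_force: 1.0
```

```bash
python3 - <<'E'
from h import *
o=robot.observe(); print(o['time'],loc(o['tool_pos']),o['tool_pos'][2],o['contact_force'])
grip('side'); 
E
```

```text
8.15 [-0.3 14.9] 0.1646767678781132 [-1.18154636 -2.19254441 -1.84455112]
side 251 min [-13.5  37.6 154.7] max [  8.1  62.6 202.9]
 top [ -1.2  51.1 200.9] 71
```

Request:
{"api": "move_arm", "payload": {"motion": [[0,-0.01,0,0,0,0],[0,-0.02,0,0,0,0]]}}

```text
time: 8.45
tool_pos: [0.5267, 0.0234, 0.1647]
tool_rot: [3.141, 0.0, -0.148]
contact_force: [-0.7, -2.6, -0.6]
opening: 0.0003
grip_force: 1.0
```

Request:
{"api": "move_arm", "payload": {"motion": [[0,-0.01,0,0,0,0],[0,-0.015,0,0,0,0]]}}

```text
time: 8.7
tool_pos: [0.527, 0.0249, 0.1647]
tool_rot: [3.142, -0.0, -0.148]
contact_force: [-0.1, -1.9, -1.3]
opening: 0.0006
grip_force: 1.0
```

Request:
{"api": "move_arm", "payload": {"motion": [[0,0.2,0,0,0,0],[-0.3,0.25,0,0,0,0],[-0.7,0.2,0,0,0,0],[-0.7,-0.1,0,0,0,0],[-0.7,-0.33,0,0,0,0],[-0.7,-0.33,0,0,0,0]]}}

```text
time: 9.45
tool_pos: [0.4628, 0.0692, 0.165]
tool_rot: [-3.141, -0.001, -0.145]
contact_force: [0.1, 0.5, -0.2]
opening: 0.0005
grip_force: 0.0
```

```bash
python3 - <<'E'
from h import *
o=robot.observe(); print(o['time'],loc(o['tool_pos']),o['tool_pos'][2],o['contact_force'])
grip('side','s3.png');grip('top')
E
```

```text
9.45 [-70.1  52.5] 0.16496742863209174 [ 0.07691794  0.45493822 -0.19985759]Traceback (most recent call last):
  File "<stdin>", line 3, in <module>
  File "h.py", line 22, in grip
    print(n,len(q),'min',np.percentile(q,3,0).round(1),'max',np.percentile(q,97,0).round(1))
                         ~~~~~~~~~~~~~^^^^^^^
    return _quantile_unchecked(
        a, q, axis, out, overwrite_input, method, keepdims, weights)
    return _ureduce(a,
                    func=_quantile_ureduce_func,
    ...<5 lines>...
                    overwrite_input=overwrite_input,
                    method=method)
    r = func(a, **kwargs)
    result = _quantile(arr,
                       quantiles=q,
    ...<2 lines>...
                       out=out,
                       weights=wgt)
    slices_having_nans = np.isnan(arr[-1, ...])
                                  ~~~^^^^^^^^^
IndexError: index -1 is out of bounds for axis 0 with size 0
```

The gripper hides the lever from the side camera here, so I push +x by force feedback.

Request:
{"api": "move_arm", "payload": {"motion": [[0.15,0,0,0,0,0],[0.3,0,0,0,0,0],[0.4,0,0,0,0,0],[0.46,0,0,0,0,0],[0.5,0,0,0,0,0],[0.54,0,0,0,0,0],[0.54,0,0,0,0,0]]}}

```text
time: 10.38
tool_pos: [0.5155, 0.06, 0.1646]
tool_rot: [3.141, 0.001, -0.147]
contact_force: [-4.4, 0.3, 2.5]
opening: 0.0003
grip_force: 1.8
```

Request:
{"api": "move_arm", "payload": {"motion": [[0.04,0,0,0,0,0],[0.08,0,0,0,0,0]]}}

```text
time: 10.62
tool_pos: [0.5218, 0.0602, 0.1642]
tool_rot: [-3.14, 0.005, -0.147]
contact_force: [-7.6, 7.0, 2.3]
opening: 0.0004
grip_force: 4.4
```

```bash
python3 - <<'E'
from h import *
o=robot.observe(); print(o['time'],loc(o['tool_pos']),o['tool_pos'][2],o['contact_force'])
try: grip('top')
except IndexError: print('no')
E
```

```text
10.625 [-10.4  52.2] 0.1642467261893504 [-7.62154594  7.02880392  2.26185655]
no
```

Force rose to about 10 N with a +y component, so the rod is probably riding on the slot's inner corner. I back off and look.

Request:
{"api": "move_arm", "payload": {"motion": [[-0.2,0,0,0,0,0],[-0.6,0,0,0,0,0],[-0.6,0.5,0,0,0,0],[-0.6,1,0,0,0,0],[-0.6,1,0,0,0,0]]}}

```text
time: 11.3
tool_pos: [0.4503, -0.0341, 0.1651]
tool_rot: [3.141, -0.002, -0.152]
contact_force: [1.0, 0.3, -0.1]
opening: 0.0005
grip_force: 0.0
```

```bash
python3 - <<'E'
from h import *
o=robot.observe(); print(o['time'],loc(o['tool_pos']),o['tool_pos'][2],o['contact_force'])
grip('side','s3.png');grip('top')
E
```

```text
11.3 [-67.4 -51.5] 0.16508857543562672 [ 1.04800908  0.25591432 -0.12092395]
side 264 min [ -0.3  42.1 151.8] max [ 25.   69.3 200.8]
 top [ 14.3  56.7 198.2] 71
top 86 min [  3.7  32.7 159.9] max [ 26.   63.4 202.4]
 top [ 16.9  53.9 199.5] 29
```

View pics/s3.png

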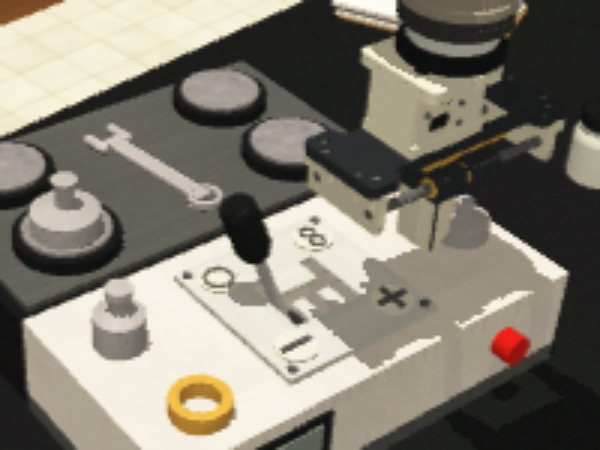

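The grip is at (245,230) in the crop. The rod is only just at the slot mouth, with grip y about 47 mm, which is slightly short in +y. I push it a little further +y from the right.

Request:
{"api": "move_arm", "payload": {"motion": [[0.4,0,0,0,0,0],[0.79,0,0,0,0,0],[0.79,-0.3,0,0,0,0],[0.79,-0.55,0,0,0,0],[0.79,-0.62,0,0,0,0],[0.79,-0.66,0,0,0,0],[0.79,-0.69,0,0,0,0],[0.79,-0.7,0,0,0,0]]}}

```text
time: 12.4
tool_pos: [0.5383, 0.0259, 0.1648]
tool_rot: [3.141, -0.0, -0.148]
contact_force: [0.3, -0.1, 0.1]
opening: 0.0006
grip_force: 0.0
```

Request:
{"api": "move_arm", "payload": {"motion": [[0,-0.01,0,0,0,0],[0,-0.02,0,0,0,0],[0,-0.025,0,0,0,0]]}}

```text
time: 12.78
tool_pos: [0.5385, 0.0283, 0.1646]
tool_rot: [3.141, 0.0, -0.148]
contact_force: [-0.4, -2.6, -1.0]
opening: 0.0004
grip_force: 0.9
```

```bash
python3 - <<'E'
from h import *
o=robot.observe(); print(o['time'],loc(o['tool_pos']),o['tool_pos'][2],o['contact_force'])
grip('side')
E
```

```text
12.775 [10.7 23.2] 0.16460348745163583 [-0.37458525 -2.60856862 -1.00991771]
side 238 min [ -0.9  42.  150.4] max [ 21.3  70.7 199.2]
 top [ 12.9  60.3 197.2] 52
```

Request:
{"api": "move_arm", "payload": {"motion": [[0,-0.01,0,0,0,0],[0,-0.02,0,0,0,0],[0,-0.02,0,0,0,0]]}}

```text
time: 13.2
tool_pos: [0.5389, 0.0308, 0.1647]
tool_rot: [3.141, -0.0, -0.147]
contact_force: [0.1, -2.1, 0.1]
opening: 0.0006
grip_force: 0.9
```

Request:
{"api": "move_arm", "payload": {"motion": [[0,-0.01,0,0,0,0],[0,-0.015,0,0,0,0],[0,-0.015,0,0,0,0]]}}

```text
time: 13.58
tool_pos: [0.5391, 0.0322, 0.1647]
tool_rot: [3.141, 0.0, -0.147]
contact_force: [0.0, -2.7, -0.6]
opening: 0.0007
grip_force: 1.1
```

Request:
{"api": "move_arm", "payload": {"motion": [[0,0.2,0,0,0,0],[-0.3,0.35,0,0,0,0],[-0.75,0.35,0,0,0,0],[-0.75,0.35,0,0,0,0]]}}

```text
time: 14.08
tool_pos: [0.4573, 0.0095, 0.1648]
tool_rot: [-3.141, 0.002, -0.148]
contact_force: [0.8, -0.0, -0.1]
opening: 0.0003
grip_force: 0.0
```

```bash
python3 - <<'E'
from h import *
o=robot.observe(); print(o['time'],loc(o['tool_pos']),o['tool_pos'][2],o['contact_force'])
for n in('side','top'):
  try: grip(n)
  except IndexError: print('no')
E
```

```text
14.075 [-66.8  -7.4] 0.1647733972663984 [ 0.76447963 -0.01327513 -0.07626644]
side 257 min [ -1.   47.4 150.6] max [ 24.2  73.8 199.4]
 top [ 13.8  62.2 196.6] 68
no
```

Request:
{"api": "move_arm", "payload": {"motion": [[0,-0.4,0,0,0,0],[0,-0.6,0,0,0,0],[0.3,-0.6,0,0,0,0],[0.48,-0.6,0,0,0,0],[0.53,-0.6,0,0,0,0],[0.57,-0.6,0,0,0,0],[0.6,-0.6,0,0,0,0]]}}

```text
time: 15.05
tool_pos: [0.5274, 0.0594, 0.1645]
tool_rot: [-3.141, 0.001, -0.147]
contact_force: [-2.2, 1.3, 0.5]
opening: 0.0005
grip_force: 1.3
```

Request:
{"api": "move_arm", "payload": {"motion": [[0.03,0,0,0,0,0],[0.06,0,0,0,0,0]]}}

```text
time: 15.3
tool_pos: [0.5336, 0.0583, 0.1645]
tool_rot: [3.141, 0.001, -0.148]
contact_force: [-2.2, 1.0, -1.0]
opening: 0.0006
grip_force: 1.2
```

Request:
{"api": "move_arm", "payload": {"motion": [[0.03,0,0,0,0,0],[0.06,0,0,0,0,0]]}}

```text
time: 15.55
tool_pos: [0.5398, 0.0573, 0.1645]
tool_rot: [3.141, 0.0, -0.148]
contact_force: [-3.1, 0.3, -1.1]
opening: 0.0002
grip_force: 1.3
```

It is sliding freely in the slot at 2–3 N, so I continue to the end.

Request:
{"api": "move_arm", "payload": {"motion": [[0.03,0,0,0,0,0],[0.06,0,0,0,0,0]]}}

```text
time: 15.8
tool_pos: [0.5458, 0.0564, 0.1646]
tool_rot: [3.141, 0.0, -0.147]
contact_force: [-4.4, -0.0, -1.8]
opening: 0.0008
grip_force: 1.5
```

Request:
{"api": "move_arm", "payload": {"motion": [[0.025,0,0,0,0,0],[0.05,0,0,0,0,0]]}}

```text
time: 16.05
tool_pos: [0.5507, 0.0557, 0.1646]
tool_rot: [3.141, 0.001, -0.148]
contact_force: [-4.5, 0.4, -2.2]
opening: 0.0007
grip_force: 1.7
```

Request:
{"api": "move_arm", "payload": {"motion": [[0.01,0,0,0,0,0],[0.03,0,0,0,0,0]]}}

```text
time: 16.3
tool_pos: [0.5535, 0.0553, 0.1646]
tool_rot: [3.141, 0.001, -0.148]
contact_force: [-4.3, -0.2, -1.3]
opening: 0.0004
grip_force: 1.9
```

Now at xd ≈ 21.6; small steps until it stops.

Request:
{"api": "move_arm", "payload": {"motion": [[0.01,0,0,0,0,0],[0.02,0,0,0,0,0]]}}

```text
time: 16.55
tool_pos: [0.5556, 0.055, 0.1646]
tool_rot: [3.141, 0.0, -0.148]
contact_force: [-3.9, 0.6, -1.8]
opening: 0.0004
grip_force: 1.9
```

Request:
{"api": "move_arm", "payload": {"motion": [[0.01,0,0,0,0,0],[0.02,0,0,0,0,0]]}}

```text
time: 16.8
tool_pos: [0.5569, 0.0548, 0.1644]
tool_rot: [3.141, 0.002, -0.147]
contact_force: [-6.6, 0.5, -1.2]
opening: 0.0007
grip_force: 3.2
```

Request:
{"api": "move_arm", "payload": {"motion": [[0.01,0,0,0,0,0],[0.015,0,0,0,0,0]]}}

```text
time: 17.05
tool_pos: [0.5575, 0.0547, 0.1642]
tool_rot: [3.141, 0.004, -0.147]
contact_force: [-10.2, -0.4, -2.0]
opening: 0.0003
grip_force: 4.4
```

Force climbed to 10 N while motion stopped, so the lever is at the end stop. I retreat and verify.

Request:
{"api": "move_arm", "payload": {"motion": [[-0.2,0,0,0,0,0],[-0.6,0,0,0,0,0],[-0.9,0,0,0,0,0],[-1,0.5,-0.2,0,0,0],[-1,1,-0.4,0,0,0],[-1,1,-0.4,0,0,0]]}}

```text
time: 17.8
tool_pos: [0.4478, -0.0329, 0.2073]
tool_rot: [3.14, -0.008, -0.152]
contact_force: [0.0, 0.3, -0.8]
opening: 0.0004
grip_force: 0.0
```

```bash
python3 - <<'E'
from h import *
o=robot.observe(); print(o['time'],loc(o['tool_pos']),o['tool_pos'][2],o['contact_force'])
grip('side','s4.png');
try: grip('top')
except IndexError: print('no')
E
```

```text
17.8 [-70.  -50.7] 0.20725273884378345 [ 0.02386438  0.34479053 -0.75730268]
side 269 min [ 29.3  44.8 143.7] max [ 60.1  73.2 190.3]
 top [ 48.9  62.6 187.9] 58
top 104 min [ 32.9  38.1 149.3] max [ 63.8  70.3 192.3]
 top [ 52.   59.3 189.6] 25
```

View pics/s4.png

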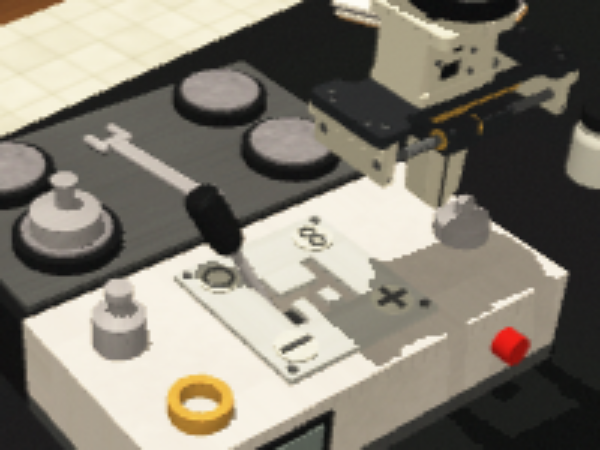

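The grip at (215,220) leans over the ring symbol at (219,277). To verify the tilt I fit a 15 mm cylinder through the pivot.

```bash
python3 - <<'E'
from h import *
from scipy.optimize import least_squares
for n in('side','top'):
    c=shot(n); P=cloud(c); im=c['image']; d=P[...,:2]-O
    x=d[...,0]*np.cos(Y)+d[...,1]*np.sin(Y); y=-d[...,0]*np.sin(Y)+d[...,1]*np.cos(Y)
    g=(abs(x)<.09)&(abs(y)<.09)&(x>.01)&(y>.01)&(im.max(-1)<70)&(P[...,2]>.13)&(P[...,2]<.222)
    q=np.stack([x[g],y[g],P[...,2][g]-.03],-1)*1000
    def res(a):
        u=np.array([a[0],a[1],np.sqrt(150**2-a@a)])/150; s=q@u
        r=np.linalg.norm(q-s[:,None]*u,axis=1)
        return np.where(s>174,np.maximum(r-15,0),r-15)
    f=least_squares(res,[49,49],loss='soft_l1'); print(n,len(q),f.x.round(1),np.abs(f.fun).mean().round(2))
E
```

```text
side 277 [48.3 53.6] 0.97
top 104 [50.4 55.1] 1.22
```

Grip x is about 49 mm, which is fully home. Grip y is about 54 mm, which I take to be the slot's play plus calibration error. I hand it in.

```bash
python3 -c "
from cell import robot
print(robot.hand_in())"
```

```text
the job is handed in; nothing more can be done
None
```

I pushed the selector lever fully home in the single-ring slot and handed the job in at about 18 s. On the way the rod briefly caught the inner corner of that slot at about 10 N, so I backed off, realigned it and pushed it in. The hand-in gave no verdict.

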